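# Point out the blue bowl and its drying disc, then log it

### The job

Show the pottery's log where the blue bowl is to go: with the fingertips about 4 cm above it, point at the middle of the blue bowl's mouth and stay there for two seconds, then point in the same way at the middle of the plaster disc that has nothing standing on it, also for two seconds, and then press the green button on the small grey box all the way down and let it come up again. Touch none of the bowls, the jar, the discs or the board, let alone lift or move them, and do not point at the other bowls or the jar: travel from place to place well above the ware (fingertips at least 10 cm over it).

Things in the scene. Friction and masses are not known exactly. Their poses are not given: they have to be found in the camera images.
- bowl_blue: the glossy blue-glazed bowl, 116 mm across the mouth, 65 mm high, loose, on the board; origin at the centre of its underside, z up: the middle of its mouth is 65 mm above the origin
- bowl_clay: a tan, unglazed clay bowl of the same shape and size, loose, on the board; leave alone; origin at the centre of its underside
- bowl_white: a white bowl of the same shape and size, loose, on the board; leave alone; origin at the centre of its underside
- board: the pale wooden drying board, 130 x 560 x 24 mm (long side roughly along world y), fixed; the three bowls stand on it in any order, about 180 mm apart; origin at the centre of its underside
- disc_free: the empty round white plaster disc, 120 mm in diameter, 20 mm thick, fixed flat on the table between robot and board; origin at the centre of its underside, so the middle of its top is 20 mm above the origin
- disc_used: an identical plaster disc with the jar standing on it; leave alone; origin at the centre of its underside
- jar: a lidded red-brown jar, 60 mm in diameter, 80 mm high, loose, on the middle of the other disc; leave alone; origin at the centre of its underside
- log_box: the grey box, 90 x 110 x 30 mm, fixed on the table, with the green button in a black housing on the middle of its top; origin at the centre of its underside. Disc, disc and box lie in one row in any order, about 190 mm apart
- log_button_top (a point): centre of the top face of the green button (32 mm in diameter, faces up)
- log_button (a joint): travel of the green button in m: 0 up, 0.006 fully down; spring, about 5 N fully down, returns by itself
Mind the look-alikes: they are no part of the job. What is shaped like the disc_free but brown is not meant.

How it is judged:
By the outcome, as a careful person would: the job done as asked, in the order asked, and still so for the second after the job is handed in, with the robot touching nothing.
It also fails if it takes over 64 s, if anything falls off the work surface, if the arm or the gripper's body presses on something with over 40 N, if the wrist force passes 120 N, or if a joint passes its speed limit or range.

### The arm

A 6-joint arm with a two-finger parallel gripper is mounted at the origin on the work surface. World frame = base frame: x ahead of the robot, y to its left, z up, the work surface at z = 0. Lengths are in m, angles in rad, forces in N, time in s.
With the tool pointing down it reaches from about 0.325 to 0.75 m from the base axis. Payload 7.6 kg.
Tool frame: the origin (TCP) lies midway between the tips of the shut fingers; the grasp point (between the pads) lies 19 mm behind it; z points along the fingers, y is the direction in which the jaws open and shut (so a half turn about z gives the same grasp; the last joint's range is limited). The gripper opens to 85 mm and grips with 20 to 120 N. Pads are 22 mm wide; open, the fingers measure 114 mm over their backs; the gripper's body (76 mm by 85 mm) begins 54 mm behind the grasp point. The pads swing forward as they close: fully open they stand 13 mm farther back than shut.
Start: joints at [1.08, 0.052, 1.401, -0, 1.689, -0.07], TCP at [0.214, 0.479, 0.231] pointing down, gripper open.
Joint ranges: [-2.9, 2.9], [-0.91, 2.17], [0.12, 2.37], [-1.06, 4.2], [0.26, 2.73], [-2.93, 2.93]. Speed limits (rad/s): [2.57, 2.57, 3.01, 3.14, 3.14, 3.14].

### API

Orientations are given as a rotation vector (axis times angle).
In Python, from station import * gives the robot as it stands.
- The arm moves only by the shell command python3 -m handwheel 'ROWS' [FORCE]. ROWS is JSON, a list of rows, each an object of numbers: "hand": the gripper command: -1 is fully open, 1 is shut, values between are in proportion; "dx", "dy", "dz": the shift along the tool's x, y, z in m; "turn": the turn about the tool's z in rad. A call has 1 to 12 rows; each row shifts and turns the commanded pose from where the row before left it, along the tool's axes as they then stand; what a row does not reach is not made up. A row lasts 1/8 s, in which the tool goes at most 62.5 mm and 10.7 degrees, less where a joint would pass 70% of its speed; a pose out of reach is approached as far as the arm can. A call is refused whole if a number of a shift passes 0.0625 or a number of a turn 0.188, either way. A call with a gripper value outside its range is refused whole. The fingers move at their own pace and stop on an object; FORCE is the grip in N (left out, the last holds). Time passes only in rows, so rows that do not move let the fingers close. It gives the time, the measured TCP pose, the force and the opening at its end, in the units of the state.
- get_obs(): the state, without advancing time (a new reading comes with each control period).
- read_camera(name): name is "side" or "top"; returns a dict with "color" (480x640x3 uint8, red, green, blue), "range_z" (480x640 float32, m along the optical axis (not along the pixel's ray), 0 where there is no reading), "fx", "fy", "cx", "cy" (pixels), "k1" (the pictures are not rectified: a ray, as slopes to the right and down, at radius r is drawn at 1 + k1 r^2 times it, then the intrinsics apply), "R" (3x3) and "t" (3): a world point X has camera coordinates R X + t. Camera axes: x right, y down, z forward; pixel columns grow to the right and rows downward; lengths in m; the calibration is good to about 2 mm. A picture is of the moment at which its call begins.
- close_job(): hands the job in, once; it reports no verdict.
The state is a dict: "clock": time; "joint_positions": joint angles; "dq": joint speeds; "tau": joint torques, N m; "tcp_pos": TCP position; "tool_rot": TCP orientation; "wrist_force": force on the tool from outside, world axes, zero at the start; "ft_torque": the same for the moment, N m; "grip_width": opening from 0.0 (shut) to 1.0 (fully open).
Only numpy, scipy, OpenCV 4.12 (cv2) and the standard library are available. Lean on these libraries where they do the work, as an engineer would, in place of code of your own. Each camera call takes 0.05 s, during which the arm holds its last target.

## Working session

There is one attempt and no reset: what is moved stays moved. The work goes in short steps, Python scripts to look and compute and a shell command to move; the robot and the scene stay as the last step left them, time stands still between calls to the robot, and variables do not carry over. Pictures are saved under pics/ and viewed, and the job is handed in when it is done.

```bash
mkdir -p pics; ls; python3 - <<'E'
from station import *
import cv2
o=get_obs(); print(o)
for n in("top","side"):
    c=read_camera(n); cv2.imwrite(f"pics/{n}0.png",c["color"][:,:,::-1]); print(n,c["fx"],c["fy"],c["cx"],c["cy"],c["k1"],c["R"],c["t"])
E
```

```text
pics
{'clock': 0.0, 'joint_positions': array([ 1.07967791e+00,  5.28733930e-02,  1.40174100e+00,  2.89112484e-05,
        1.68856465e+00, -7.03278654e-02]), 'dq': array([-0.00026884, -0.00128422, -0.00157321, -0.0001336 ,  0.00158733,
       -0.00013164]), 'tau': array([-4.39036251e-05, -3.81676590e+01, -3.60174537e+01, -1.21757989e-04,
        6.31399074e-03,  6.36618097e-05]), 'tcp_pos': array([0.21429906, 0.47894888, 0.23044503]), 'tool_rot': array([-6.56007633e-01, -3.07185905e+00,  2.38150635e-03]), 'wrist_force': array([0.56141382, 0.01372424, 0.14988528]), 'ft_torque': array([-0.00204128, -0.0426732 , -0.02150066]), 'grip_width': 0.9988582130178332}
top 624.5855099962611 624.5855099962611 325.97391491222686 234.98926304824968 0.047380950949901954 [[-0.08519542 -0.99634856  0.00559417]
 [-0.97578915  0.08229969 -0.20263836]
 [ 0.20143803 -0.02272259 -0.97923766]] [-0.03937091  0.49907647  0.96883338]
side 558.7300178683566 558.7300178683566 324.28675640787367 238.82581324060334 -0.021757790068597547 [[ 0.81020783 -0.58571626  0.02235462]
 [-0.28578476 -0.42804264 -0.85738356]
 [ 0.51175222  0.68827027 -0.51419228]] [-0.41508499  0.18536253  0.83724374]
```

View pics/top0.png

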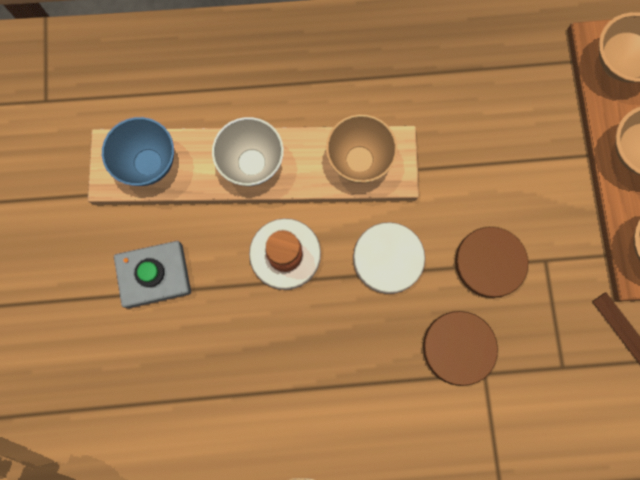

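View pics/side0.png

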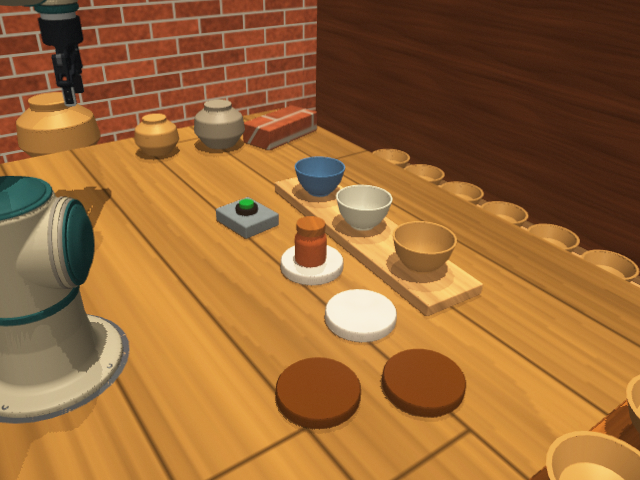

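The top view shows the blue bowl at about (138,153), the free white disc at (389,258), the button at (149,271), and the jar on its disc at (285,254). The brown discs are the look-alikes. The side view agrees.

```bash
cat > h.py <<'E'
from station import *
import numpy as np, cv2
def cast(c,px,z):
    K=np.array([[c["fx"],0,c["cx"]],[0,c["fy"],c["cy"]],[0,0,1]])
    u=cv2.undistortPoints(np.asarray(px,float).reshape(-1,1,2),K,np.array([c["k1"],0,0,0.])).reshape(-1,2)
    R=np.array(c["R"]);C=-R.T@np.array(c["t"]); d=np.c_[u,np.ones(len(u))]@R
    return C+d*((z-C[2])/d[:,2])[:,None]
def blob(m,seed):
    n,l=cv2.connectedComponents(m.astype(np.uint8)); 
    k=l[seed[1],seed[0]]; assert k>0,seed
    cs,_=cv2.findContours((l==k).astype(np.uint8),cv2.RETR_EXTERNAL,cv2.CHAIN_APPROX_NONE)
    return max(cs,key=len)[:,0,:].astype(float)
def depthpt(c,u,v):
    w=c["range_z"][v-2:v+3,u-2:u+3]; Z=np.median(w[w>0])
    R=np.array(c["R"]);C=-R.T@np.array(c["t"])
    p=cast(c,[(u,v)],0)[0]; dc=R@(p-C); return C+(p-C)*Z/dc[2]
E
python3 - <<'E'
from h import *
seeds={"top":dict(blue=(138,160),disc=(389,258),button=(149,271)),"side":dict(blue=(320,185),disc=(360,312),button=(246,203))}
for n in("top","side"):
    c=read_camera(n); h=cv2.cvtColor(c["color"],cv2.COLOR_RGB2HSV).astype(int);H,S,V=h[...,0],h[...,1],h[...,2]
    masks=dict(blue=(H>95)&(H<125)&(S>90),disc=(S<60)&(V>150),button=(H>45)&(H<85)&(S>120))
    for k,z in(("blue",.089),("disc",.02),("button",.05)):
        b=blob(masks[k],seeds[n][k]); 
        if k=="button":
            ys=b.mean(0).round().astype(int); print("button depth pt",depthpt(c,*ys)); z=depthpt(c,*ys)[2]
        p=cast(c,b,z)[:,:2].astype(np.float32)
        e=cv2.fitEllipse(p); (mc,r)=cv2.minEnclosingCircle(p)
        print(n,k,"ell",e,"circ",mc,2*r,"px",b.min(0),b.max(0))
    if n=="top":
        for nm,q in dict(disc=(389,258),box=(175,285),board=(200,190),table=(220,300),rim_w=(248,121)).items(): print(nm,depthpt(c,*q))
E
```

```text
top blue ell ((0.6484296321868896, 0.2085370272397995), (0.1080564558506012, 0.11244449764490128), 128.8374786376953) circ (0.6475197076797485, 0.20879603922367096) 0.11428240686655045 px [103. 119.] [172. 184.]
top disc ell ((0.4546590745449066, -0.18389368057250977), (0.11600074172019958, 0.11644790321588516), 148.35716247558594) circ (0.45458024740219116, -0.18393583595752716) 0.11829987913370132 px [354. 223.] [424. 291.]
button depth pt [0.45917674 0.2096134  0.05187494]
top button ell ((0.4588923752307892, 0.20973001420497894), (0.030754726380109787, 0.03237370029091835), 148.90325927734375) circ (0.4592176377773285, 0.20939113199710846) 0.03355389088392258 px [137. 262.] [157. 281.]
disc [ 0.45239532 -0.18382541  0.01994235]
box [0.43578212 0.17068098 0.03097603]
board [0.59533352 0.12439362 0.02360734]
table [ 4.08597653e-01  1.03875633e-01 -3.91548056e-04]
rim_w [0.6885736  0.03040299 0.08194209]Traceback (most recent call last):
  File "<stdin>", line 7, in <module>
  File "h.py", line 10, in blob
    k=l[seed[1],seed[0]]; assert k>0,seed
                                 ^^^
AssertionError: (320, 185)
```

```bash
python3 - <<'E'
from h import *
c=read_camera("side"); h=cv2.cvtColor(c["color"],cv2.COLOR_RGB2HSV).astype(int);H,S,V=h[...,0],h[...,1],h[...,2]
print(h[165:200:6,320])
b=blob((H>90)&(H<130)&(S>60),(320,170)); print(b.min(0),b.max(0))
# rim: upper half of the contour lies on the rim (far edge)
l=b[b[:,0].argmin()]; r=b[b[:,0].argmax()]
up=b[(b[:,1]<min(l[1],r[1]))]
p=cast(c,up,.089)[:,:2].astype(np.float32); print("blue rim from upper edge",cv2.fitEllipse(p))
A=np.c_[2*p,np.ones(len(p))];s=np.linalg.lstsq(A,(p**2).sum(1),rcond=None)[0];print("circle",s[:2],2*np.sqrt(s[2]+s[0]**2+s[1]**2))
b=blob((S<70)&(V>150),(360,312));print(cv2.fitEllipse(cast(c,b,.02)[:,:2].astype(np.float32)))
b=blob((H>45)&(H<85)&(S>120),(246,203));print(cv2.fitEllipse(cast(c,b,.052)[:,:2].astype(np.float32)))
from scipy.spatial.transform import Rotation as Rr
o=get_obs();print(o["clock"],Rr.from_rotvec(o["tool_rot"]).as_matrix(),o["tcp_pos"])
E
```

```text
[[103 112 134]
 [103 112 139]
 [104 110 121]
 [106  86  86]
 [104  75  85]
 [105  76  87]]
[295. 157.] [344. 195.]
blue rim from upper edge ((0.6378007531166077, 0.1953592300415039), (0.12030712515115738, 0.13443706929683685), 143.22335815429688)
circle [0.6443126  0.20424949] 0.1121948517543714
((0.44744759798049927, -0.19176363945007324), (0.11375227570533752, 0.13374921679496765), 142.21359252929688)
((0.45177558064460754, 0.20057526230812073), (0.03090466931462288, 0.04586696997284889), 152.4395294189453)
0.25 [[-9.12766674e-01  4.08481188e-01 -3.42999843e-04]
 [ 4.08481328e-01  9.12766463e-01 -6.23864612e-04]
 [ 5.82417956e-05 -7.09551858e-04 -9.99999747e-01]] [0.21436476 0.47909107 0.23091121]
```

Measurements hold up: disc diameter 118 mm, rim 114 mm, and heights of 20, 52 and 89 mm. I'll shut the fingers and travel at z = 0.23 (the ware's highest top is 0.10).

```bash
python3 -m handwheel '[{"hand":1,"dx":-0.02,"dy":-0.003},{"hand":1,"dx":-0.044,"dy":-0.006},{"hand":1,"dx":-0.044,"dy":-0.006},{"hand":1,"dx":-0.044,"dy":-0.006},{"hand":1,"dx":-0.044,"dy":-0.006},{"hand":1,"dx":-0.044,"dy":-0.006},{"hand":1,"dx":-0.044,"dy":-0.006},{"hand":1,"dx":-0.044,"dy":-0.006},{"hand":1,"dx":-0.044,"dy":-0.006},{"hand":1,"dx":-0.044,"dy":-0.006},{"hand":1,"dx":-0.044,"dy":-0.006},{"hand":1,"dx":-0.044,"dy":-0.006}]'
cat > d.py <<'E'
import sys
from h import *
from scipy.spatial.transform import Rotation as Rr
o=get_obs();R=Rr.from_rotvec(o["tool_rot"]).as_matrix()
print("t",o["clock"],o["tcp_pos"].round(4),"grip",o["grip_width"],"F",o["wrist_force"].round(2))
print("go",(R.T@(np.array(list(map(float,sys.argv[1:4])))-o["tcp_pos"])).round(4))
E
python3 d.py .647 .208 .129
```

```text
t 0.25 [0.2144 0.4791 0.2309] grip 0.9946143148888603 F [-0.03 -0.82 -1.24]
go [-0.5056 -0.0706  0.1019]$[0]: bad value
```

```bash
python3 -m handwheel '[{"hand":1,"dx":-0.02,"dy":-0.003,"dz":0,"turn":0},{"hand":1,"dx":-0.044,"dy":-0.006,"dz":0,"turn":0},{"hand":1,"dx":-0.044,"dy":-0.006,"dz":0,"turn":0},{"hand":1,"dx":-0.044,"dy":-0.006,"dz":0,"turn":0},{"hand":1,"dx":-0.044,"dy":-0.006,"dz":0,"turn":0},{"hand":1,"dx":-0.044,"dy":-0.006,"dz":0,"turn":0},{"hand":1,"dx":-0.044,"dy":-0.006,"dz":0,"turn":0},{"hand":1,"dx":-0.044,"dy":-0.006,"dz":0,"turn":0},{"hand":1,"dx":-0.044,"dy":-0.006,"dz":0,"turn":0},{"hand":1,"dx":-0.044,"dy":-0.006,"dz":0,"turn":0},{"hand":1,"dx":-0.044,"dy":-0.006,"dz":0,"turn":0},{"hand":1,"dx":-0.022,"dy":-0.003,"dz":0,"turn":0}]'
python3 d.py .647 .208 .129
```

```text
clock: 1.75
tcp_pos: [0.6289, 0.2204, 0.2304]
tool_rot: [-0.659, -3.071, 0.001]
wrist_force: [-0.7, 0.0, -0.2]
grip_width: -0.003
t 1.75 [0.6289 0.2204 0.2304] grip -0.003464789098346703 F [-0.66  0.01 -0.22]
go [-0.0217 -0.0038  0.1014]
```

```bash
python3 -m handwheel '[{"hand":1,"dx":-0.022,"dy":-0.004,"dz":0,"turn":0},{"hand":1,"dx":0,"dy":0,"dz":0,"turn":0},{"hand":1,"dx":0,"dy":0,"dz":0.025,"turn":0},{"hand":1,"dx":0,"dy":0,"dz":0.03,"turn":0},{"hand":1,"dx":0,"dy":0,"dz":0.025,"turn":0},{"hand":1,"dx":0,"dy":0,"dz":0.02,"turn":0},{"hand":1,"dx":0,"dy":0,"dz":0,"turn":0},{"hand":1,"dx":0,"dy":0,"dz":0,"turn":0}]'
python3 d.py .647 .208 .129
python3 - <<'E'
from h import *
a=[read_camera(n)["color"] for n in("top","side")]
cv2.imwrite("pics/blue.png",np.hstack([a[0][60:320,40:360],a[1][60:320,180:500]])[:,:,::-1])
E
```

```text
clock: 2.75
tcp_pos: [0.6462, 0.2099, 0.1328]
tool_rot: [0.655, 3.071, 0.002]
wrist_force: [-0.2, -0.5, 0.2]
grip_width: 0.003
t 2.75 [0.6462 0.2099 0.1328] grip 0.0028261129142677986 F [-0.24 -0.5   0.22]
go [-0.0014 -0.0014  0.0038]
```

View pics/blue.png

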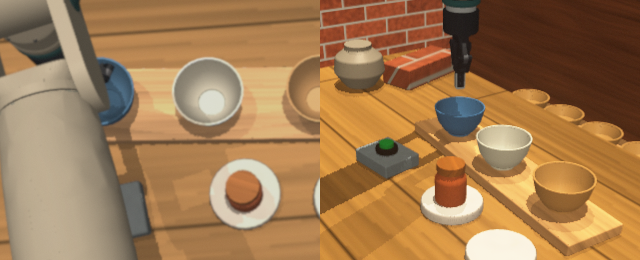

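The side view shows the shut fingertips at crop (460,87), directly over the blue mouth at (460,103). The arm hides most of the bowl in the top view. Next come a small correction and a hold of about 2.5 s.

```bash
python3 -m handwheel '[{"hand":1,"dx":-0.001,"dy":-0.001,"dz":0.003,"turn":0},{"hand":1,"dx":0,"dy":0,"dz":0,"turn":0},{"hand":1,"dx":0,"dy":0,"dz":0,"turn":0},{"hand":1,"dx":0,"dy":0,"dz":0,"turn":0},{"hand":1,"dx":0,"dy":0,"dz":0,"turn":0},{"hand":1,"dx":0,"dy":0,"dz":0,"turn":0},{"hand":1,"dx":0,"dy":0,"dz":0,"turn":0},{"hand":1,"dx":0,"dy":0,"dz":0,"turn":0},{"hand":1,"dx":0,"dy":0,"dz":0,"turn":0},{"hand":1,"dx":0,"dy":0,"dz":0,"turn":0},{"hand":1,"dx":0,"dy":0,"dz":0,"turn":0},{"hand":1,"dx":0,"dy":0,"dz":0,"turn":0}]'
python3 -m handwheel '[{"hand":1,"dx":0,"dy":0,"dz":0,"turn":0},{"hand":1,"dx":0,"dy":0,"dz":0,"turn":0},{"hand":1,"dx":0,"dy":0,"dz":0,"turn":0},{"hand":1,"dx":0,"dy":0,"dz":0,"turn":0},{"hand":1,"dx":0,"dy":0,"dz":0,"turn":0},{"hand":1,"dx":0,"dy":0,"dz":0,"turn":0},{"hand":1,"dx":0,"dy":0,"dz":0,"turn":0},{"hand":1,"dx":0,"dy":0,"dz":0,"turn":0},{"hand":1,"dx":0,"dy":0,"dz":0,"turn":0},{"hand":1,"dx":0,"dy":0,"dz":0,"turn":0}]'
python3 d.py .647 .208 .129; python3 d.py .4545 -.184 .231
```

```text
clock: 4.35
tcp_pos: [0.6464, 0.2081, 0.1283]
tool_rot: [0.656, 3.072, 0.0]
wrist_force: [0.4, -0.5, 0.2]
grip_width: 0.002
clock: 5.6
tcp_pos: [0.6464, 0.2082, 0.1283]
tool_rot: [0.656, 3.072, 0.0]
wrist_force: [-0.4, 0.3, -0.6]
grip_width: -0.003
t 5.6 [0.6464 0.2082 0.1283] grip -0.0025021924906631888 F [-0.43  0.29 -0.56]
go [-0.0006  0.0001 -0.0007]
t 5.6 [0.6464 0.2082 0.1283] grip -0.0025021924906631888 F [-0.43  0.29 -0.56]
go [ 0.015  -0.4363 -0.1027]
```

Held for over 2 s, 1 mm from the target. Next I go up, then across.

```bash
python3 -m handwheel '[{"hand":1,"dx":0,"dy":0,"dz":-0.02,"turn":0},{"hand":1,"dx":0,"dy":0,"dz":-0.03,"turn":0},{"hand":1,"dx":0,"dy":0,"dz":-0.03,"turn":0},{"hand":1,"dx":0,"dy":0,"dz":-0.025,"turn":0},{"hand":1,"dx":0,"dy":0,"dz":0,"turn":0},{"hand":1,"dx":0,"dy":0,"dz":0,"turn":0}]'
python3 -m handwheel '[{"hand":1,"dx":0,"dy":-0.02,"dz":0,"turn":0},{"hand":1,"dx":0.0015,"dy":-0.04,"dz":0,"turn":0},{"hand":1,"dx":0.0015,"dy":-0.04,"dz":0,"turn":0},{"hand":1,"dx":0.0015,"dy":-0.04,"dz":0,"turn":0},{"hand":1,"dx":0.0015,"dy":-0.04,"dz":0,"turn":0},{"hand":1,"dx":0.0015,"dy":-0.04,"dz":0,"turn":0},{"hand":1,"dx":0.0015,"dy":-0.04,"dz":0,"turn":0},{"hand":1,"dx":0.0015,"dy":-0.04,"dz":0,"turn":0},{"hand":1,"dx":0.0015,"dy":-0.04,"dz":0,"turn":0},{"hand":1,"dx":0.0015,"dy":-0.04,"dz":0,"turn":0},{"hand":1,"dx":0.0015,"dy":-0.04,"dz":0,"turn":0},{"hand":1,"dx":0,"dy":-0.016,"dz":0,"turn":0}]'
python3 d.py .4545 -.184 .06
```

```text
clock: 6.35
tcp_pos: [0.6462, 0.2081, 0.2326]
tool_rot: [-0.656, -3.071, 0.001]
wrist_force: [0.3, 0.1, -1.1]
grip_width: -0.001
clock: 7.85
tcp_pos: [0.4534, -0.1849, 0.232]
tool_rot: [-0.659, -3.07, -0.001]
wrist_force: [-0.6, 0.7, 0.1]
grip_width: -0.0
t 7.85 [ 0.4534 -0.1849  0.232 ] grip -0.0002474961030215563 F [-0.62  0.69  0.08]
go [-0.001   0.0012  0.172 ]
```

```bash
python3 -m handwheel '[{"hand":1,"dx":0,"dy":0,"dz":0.02,"turn":0},{"hand":1,"dx":0,"dy":0,"dz":0.035,"turn":0},{"hand":1,"dx":0,"dy":0,"dz":0.035,"turn":0},{"hand":1,"dx":0,"dy":0,"dz":0.035,"turn":0},{"hand":1,"dx":0,"dy":0,"dz":0.025,"turn":0},{"hand":1,"dx":0,"dy":0,"dz":0.018,"turn":0},{"hand":1,"dx":0,"dy":0,"dz":0,"turn":0},{"hand":1,"dx":0,"dy":0,"dz":0,"turn":0}]'
python3 d.py .4545 -.184 .06
python3 - <<'E'
from h import *
a=[read_camera(n)["color"] for n in("top","side")]
cv2.imwrite("pics/disc.png",np.hstack([a[0][100:360,220:540],a[1][140:400,180:500]])[:,:,::-1])
E
```

```text
clock: 8.85
tcp_pos: [0.455, -0.1835, 0.0658]
tool_rot: [0.655, 3.072, 0.0]
wrist_force: [0.6, 0.0, 0.0]
grip_width: -0.001
t 8.85 [ 0.455  -0.1835  0.0658] grip -0.0007851700394090384 F [0.61 0.01 0.  ]
go [ 0.0003 -0.0006  0.0058]
```

View pics/disc.png

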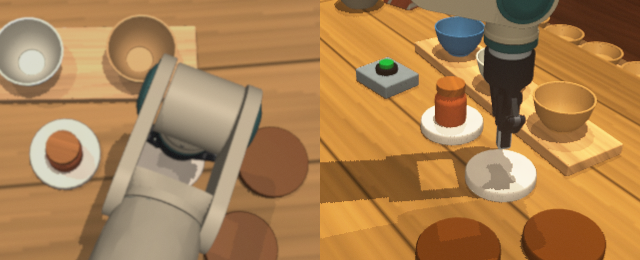

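In the side view the tips at crop (503,147) stand above the middle of the empty disc at (501,172). The top view shows the arm clear of the jar and bowls.

```bash
python3 -m handwheel '[{"hand":1,"dx":0,"dy":0,"dz":0.004,"turn":0},{"hand":1,"dx":0,"dy":0,"dz":0,"turn":0},{"hand":1,"dx":0,"dy":0,"dz":0,"turn":0},{"hand":1,"dx":0,"dy":0,"dz":0,"turn":0},{"hand":1,"dx":0,"dy":0,"dz":0,"turn":0},{"hand":1,"dx":0,"dy":0,"dz":0,"turn":0},{"hand":1,"dx":0,"dy":0,"dz":0,"turn":0},{"hand":1,"dx":0,"dy":0,"dz":0,"turn":0},{"hand":1,"dx":0,"dy":0,"dz":0,"turn":0},{"hand":1,"dx":0,"dy":0,"dz":0,"turn":0},{"hand":1,"dx":0,"dy":0,"dz":0,"turn":0},{"hand":1,"dx":0,"dy":0,"dz":0,"turn":0}]'
python3 -m handwheel '[{"hand":1,"dx":0,"dy":0,"dz":0,"turn":0},{"hand":1,"dx":0,"dy":0,"dz":0,"turn":0},{"hand":1,"dx":0,"dy":0,"dz":0,"turn":0},{"hand":1,"dx":0,"dy":0,"dz":0,"turn":0},{"hand":1,"dx":0,"dy":0,"dz":0,"turn":0},{"hand":1,"dx":0,"dy":0,"dz":0,"turn":0},{"hand":1,"dx":0,"dy":0,"dz":0,"turn":0},{"hand":1,"dx":0,"dy":0,"dz":0,"turn":0},{"hand":1,"dx":0,"dy":0,"dz":0,"turn":0},{"hand":1,"dx":0,"dy":0,"dz":0,"turn":0}]'
python3 d.py .4545 -.184 .06
python3 -m handwheel '[{"hand":1,"dx":0,"dy":0,"dz":-0.02,"turn":0},{"hand":1,"dx":0,"dy":0,"dz":-0.04,"turn":0},{"hand":1,"dx":0,"dy":0,"dz":-0.04,"turn":0},{"hand":1,"dx":0,"dy":0,"dz":-0.04,"turn":0},{"hand":1,"dx":0,"dy":0,"dz":-0.033,"turn":0},{"hand":1,"dx":0,"dy":0,"dz":0,"turn":0},{"hand":1,"dx":0,"dy":0,"dz":0,"turn":0}]'
python3 d.py .459 .2095 .231
```

```text
clock: 10.45
tcp_pos: [0.4546, -0.1837, 0.0613]
tool_rot: [0.656, 3.072, 0.0]
wrist_force: [0.4, 0.5, 0.2]
grip_width: -0.003
clock: 11.7
tcp_pos: [0.4546, -0.1837, 0.0613]
tool_rot: [-0.656, -3.072, -0.0]
wrist_force: [-0.3, -0.5, 0.4]
grip_width: 0.0
t 11.7 [ 0.4546 -0.1837  0.0613] grip 0.0004076402783649014 F [-0.26 -0.51  0.42]
go [-0.     -0.0003  0.0013]
clock: 12.58
tcp_pos: [0.4543, -0.1836, 0.2332]
tool_rot: [-0.656, -3.071, -0.001]
wrist_force: [0.5, 0.5, -0.1]
grip_width: 0.002
t 12.575 [ 0.4543 -0.1836  0.2332] grip 0.0015124711822778706 F [ 0.49  0.48 -0.12]
go [0.1563 0.3607 0.0025]
```

```bash
python3 -m handwheel '[{"hand":1,"dx":0.007,"dy":0.016,"dz":0,"turn":0},{"hand":1,"dx":0.015,"dy":0.035,"dz":0,"turn":0},{"hand":1,"dx":0.015,"dy":0.035,"dz":0,"turn":0},{"hand":1,"dx":0.015,"dy":0.035,"dz":0,"turn":0},{"hand":1,"dx":0.015,"dy":0.035,"dz":0,"turn":0},{"hand":1,"dx":0.015,"dy":0.035,"dz":0,"turn":0},{"hand":1,"dx":0.015,"dy":0.035,"dz":0,"turn":0},{"hand":1,"dx":0.015,"dy":0.035,"dz":0,"turn":0},{"hand":1,"dx":0.015,"dy":0.035,"dz":0,"turn":0},{"hand":1,"dx":0.015,"dy":0.035,"dz":0,"turn":0},{"hand":1,"dx":0.014,"dy":0.03,"dz":0,"turn":0},{"hand":1,"dx":0,"dy":0,"dz":0,"turn":0}]'
python3 d.py .459 .2095 .231
python3 -m handwheel '[{"hand":1,"dx":0,"dy":0,"dz":0.02,"turn":0},{"hand":1,"dx":0,"dy":0,"dz":0.035,"turn":0},{"hand":1,"dx":0,"dy":0,"dz":0.035,"turn":0},{"hand":1,"dx":0,"dy":0,"dz":0.035,"turn":0},{"hand":1,"dx":0,"dy":0,"dz":0.03,"turn":0},{"hand":1,"dx":0,"dy":0,"dz":0,"turn":0},{"hand":1,"dx":0,"dy":0,"dz":0,"turn":0},{"hand":1,"dx":0,"dy":0,"dz":0,"turn":0}]'
python3 d.py .459 .2095 .052
python3 - <<'E'
from h import *
a=[read_camera(n)["color"] for n in("top","side")]
cv2.imwrite("pics/btn.png",np.hstack([a[0][160:360,40:300],cv2.resize(a[1][100:250,150:330],None,fx=2,fy=2)[:200+0]])[:,:,::-1] if 0 else cv2.resize(a[1][90:250,150:330],None,fx=3,fy=3)[:,:,::-1])
E
```

```text
clock: 14.08
tcp_pos: [0.4583, 0.2117, 0.233]
tool_rot: [-0.65, -3.071, 0.001]
wrist_force: [0.9, -0.8, 0.6]
grip_width: -0.0
t 14.075 [0.4583 0.2117 0.233 ] grip -0.00043661899747541775 F [ 0.86 -0.79  0.57]
go [-0.0015 -0.0018  0.002 ]
clock: 15.08
tcp_pos: [0.4605, 0.2097, 0.081]
tool_rot: [0.656, 3.07, 0.002]
wrist_force: [1.1, 1.0, -0.2]
grip_width: 0.001
t 15.075 [0.4605 0.2097 0.081 ] grip 0.0012914855650467696 F [ 1.12  0.97 -0.19]
go [ 0.0013 -0.0009  0.029 ]
```

View pics/btn.png

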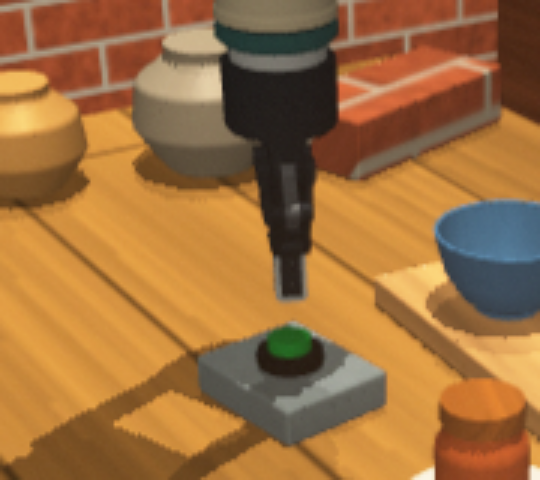

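The tips (290,298 in the enlarged side view) are centred over the green button (290,342). I press gently, watching the force.

```bash
python3 -m handwheel '[{"hand":1,"dx":0.001,"dy":-0.001,"dz":0.01,"turn":0},{"hand":1,"dx":0,"dy":0,"dz":0.01,"turn":0},{"hand":1,"dx":0,"dy":0,"dz":0.004,"turn":0},{"hand":1,"dx":0,"dy":0,"dz":0,"turn":0},{"hand":1,"dx":0,"dy":0,"dz":0,"turn":0},{"hand":1,"dx":0,"dy":0,"dz":0,"turn":0}]'
python3 -m handwheel '[{"hand":1,"dx":0,"dy":0,"dz":0.002,"turn":0},{"hand":1,"dx":0,"dy":0,"dz":0.002,"turn":0},{"hand":1,"dx":0,"dy":0,"dz":0.001,"turn":0},{"hand":1,"dx":0,"dy":0,"dz":0,"turn":0},{"hand":1,"dx":0,"dy":0,"dz":0,"turn":0}]'
python3 -m handwheel '[{"hand":1,"dx":0,"dy":0,"dz":0.002,"turn":0},{"hand":1,"dx":0,"dy":0,"dz":0.001,"turn":0},{"hand":1,"dx":0,"dy":0,"dz":0,"turn":0},{"hand":1,"dx":0,"dy":0,"dz":0,"turn":0}]'
python3 d.py .459 .2095 .046
```

```text
clock: 15.92
tcp_pos: [0.4586, 0.2091, 0.0556]
tool_rot: [0.656, 3.072, 0.001]
wrist_force: [1.3, 0.4, -0.6]
grip_width: -0.001
clock: 16.55
tcp_pos: [0.4584, 0.2091, 0.0505]
tool_rot: [0.656, 3.072, 0.0]
wrist_force: [-0.0, 0.0, 2.3]
grip_width: 0.0
clock: 17.05
tcp_pos: [0.4585, 0.2091, 0.0475]
tool_rot: [0.656, 3.072, 0.0]
wrist_force: [-0.5, -0.5, 4.4]
grip_width: 0.002
t 17.05 [0.4585 0.2091 0.0475] grip 0.0021933473044672565 F [-0.47 -0.52  4.41]
go [-0.0003  0.0006  0.0015]
```

Contact is spring-like; I continue to the bottom stop, where the force should rise clearly above 5 N.

```bash
python3 -m handwheel '[{"hand":1,"dx":0,"dy":0,"dz":0.001,"turn":0},{"hand":1,"dx":0,"dy":0,"dz":0.0005,"turn":0},{"hand":1,"dx":0,"dy":0,"dz":0,"turn":0},{"hand":1,"dx":0,"dy":0,"dz":0,"turn":0}]'
python3 -m handwheel '[{"hand":1,"dx":0,"dy":0,"dz":0.001,"turn":0},{"hand":1,"dx":0,"dy":0,"dz":0,"turn":0},{"hand":1,"dx":0,"dy":0,"dz":0,"turn":0}]'
```

```text
clock: 17.55
tcp_pos: [0.4585, 0.2091, 0.046]
tool_rot: [0.656, 3.072, 0.0]
wrist_force: [-1.3, -0.1, 6.4]
grip_width: 0.005
clock: 17.92
tcp_pos: [0.4585, 0.2091, 0.0459]
tool_rot: [0.656, 3.072, 0.0]
wrist_force: [-5.3, -2.7, 12.8]
grip_width: -0.001
```

It has bottomed out: z stays at 0.046 while the force jumps to 12.8 N. Now I release.

```bash
python3 -m handwheel '[{"hand":1,"dx":0,"dy":0,"dz":-0.003,"turn":0},{"hand":1,"dx":0,"dy":0,"dz":-0.006,"turn":0},{"hand":1,"dx":0,"dy":0,"dz":-0.02,"turn":0},{"hand":1,"dx":0,"dy":0,"dz":-0.04,"turn":0},{"hand":1,"dx":0,"dy":0,"dz":-0.04,"turn":0},{"hand":1,"dx":0,"dy":0,"dz":-0.04,"turn":0},{"hand":1,"dx":0,"dy":0,"dz":-0.035,"turn":0},{"hand":1,"dx":0,"dy":0,"dz":0,"turn":0},{"hand":1,"dx":0,"dy":0,"dz":0,"turn":0},{"hand":1,"dx":0,"dy":0,"dz":0,"turn":0}]'
python3 - <<'E'
from h import *
c=read_camera("side");cv2.imwrite("pics/end_side.png",c["color"][:,:,::-1]); print("button",depthpt(c,246,203))
h=cv2.cvtColor(c["color"],cv2.COLOR_RGB2HSV).astype(int);H,S,V=h[...,0],h[...,1],h[...,2]
b=blob((H>90)&(H<130)&(S>60),(320,170)); print(b.min(0),b.max(0))
b=blob((H>45)&(H<85)&(S>120),(246,203)); print(b.min(0),b.max(0))
E
```

```text
clock: 19.18
tcp_pos: [0.4578, 0.2088, 0.2271]
tool_rot: [-0.656, -3.07, 0.003]
wrist_force: [0.1, 0.1, -1.1]
grip_width: -0.001
button [0.45242194 0.20167003 0.05302706]
[295. 157.] [344. 195.]
[239. 199.] [253. 209.]
```

View pics/end_side.png

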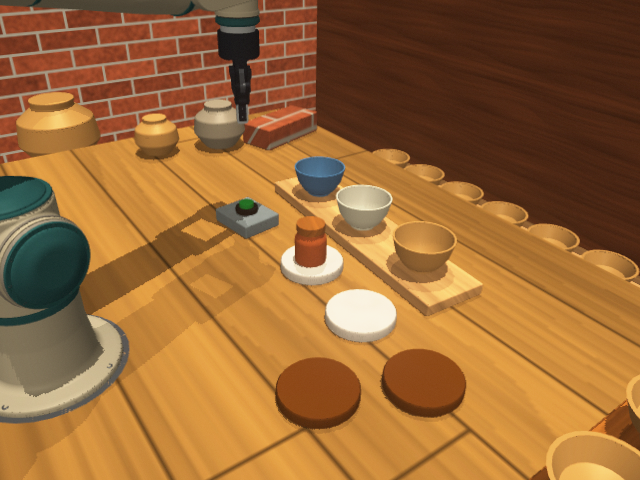

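The final side view shows the ware where it was, with the blue bowl's outline at the same pixels (295–344, 157–195). The button at (246,204) is up again and the hand is clear above it.

```bash
python3 -c "
from station import *
print(close_job(), get_obs()['clock'])"
```

```text
the job is handed in; nothing more can be done
the job is handed in; nothing more can be done
```

The job is done in the order asked and handed in at about 19 s of the 64 s allowed; no verdict is reported.

- **Blue bowl:** I pointed with shut fingers 39 mm above the middle of its mouth, within about 1 mm sideways of the measured point, for over 2.5 s.
- **Empty white disc:** I pointed 41 mm above its middle, also within about 1 mm, for over 2.5 s.
- **Green button:** I pressed it to its stop. The tips stayed at z = 0.046 while the force rose to 12.8 N, then I released it.
- **Travel:** I moved from place to place at about z = 0.23, 13 cm over the tallest ware.

**Last checks:**
- The button's top is back at about 5.3 cm height.
- The blue bowl's outline is at the same pixels as before, and the other ware looks unmoved.
- The hand is clear of everything, with the wrist force within about 1 N of zero.

**Failed or disagreed:**
- My first move call was refused because I had left out zero values; nothing moved.
- The rough side-view centres differed from the top view's by 5–12 mm, because that view also takes in the objects' side walls. I used the top-view values, and the side pictures at each place showed the tips centred.

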